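Run a charge of grinding balls out of the hopper

TASK

Run the next charge of grinding balls out of the hopper: set the lidded pan that still stands under the spout flat in the grey tray, stand the open pan squarely in its place under the spout, its end close to the hopper's foot, then draw the slide gate right out to its end stop so that all six balls drop into the pan. Leave the open pan standing there with the gate open, and leave the vials and the dropper bottle standing where they are.

Things in the scene. Friction and masses are not known exactly. Their poses are not given: they have to be found in the camera images.
- hopper: Fixed bench hopper for grinding balls, clear funnel over a steel chute. Origin on the bench straight below the spout's centre; x points from the spout back under the chute (the free side is -x), y is the way the gate is drawn. Foot plate 9 mm thick, x 43 to 99, y -42 to 42 mm; cheeks at y +-23 (flanges +-36), x 50 to 94 mm. Yaw up to 0.3 rad either way.
- spout (a point): Centre of the spout's open lower end, 68 mm above the bench, hopper axes. The spout is 33 mm (x, -17 to 16) by 40 mm (y) outside. Its front wall rises to 83 mm above the bench; from there the chute's cover climbs back at 43 degrees to 137 mm at x 40. The lidded pan can be lifted only about 12 mm while under it.
- funnel_top (a point): Centre of the funnel's rim, 224 mm above the bench, at x 60, y 0 mm in the hopper's frame, hopper axes. The funnel is 88 mm square at the rim and narrows to a clear throat 40 mm square, 144 to 190 mm above the bench.
- pan_place (a point): Where a pan's origin lies when it stands to be filled: on the bench, at x -24, y 0 mm in the hopper's frame, hopper axes. The pan then lies along x, its back end 2 mm short of the foot plate's front edge (x 43) and under the spout. Two guide ears 9 mm high, 73 mm apart at x 12 mm and 66 mm at the foot, flank its back end.
- gate (a joint): Slide gate of the hopper, a flat steel plate between two rails: 0 = shut (it holds the balls up in the throat); grows as the plate is drawn out along the hopper's +y; 0.045 m = on its end stop, throat fully open. Starts at 0 to 0.004. It slides with about 3 N of friction and stays where it is left.
- gate_knob (a point): On the axis of the upright black knob on the gate's outer end, 168 mm above the bench; moves with the gate (shut: x 60, y 95 mm in the hopper's frame). The knob is 17 mm in diameter, 143 to 183 mm above the bench, on a 24 mm wide plate. The gate's rails (x 35-40, 80-85 mm) and their stops end at y 77 mm, 154 mm above the bench at most.
- lidded_pan: Oblong steel pan with its lid on, filled earlier: 130 mm long (its x axis), 60 mm wide, straight sides, lid top 48 mm above its underside with a flat black button (22 mm across, to 54 mm) in the middle; about 0.36 kg; origin at the centre of its underside. It starts under the spout, at pan_place within a few mm. The lid does not come off.
- open_pan: Empty oblong steel pan, open at the top: 130 mm long (its x axis), 60 mm wide, 42 mm tall, walls and floor 3 mm, about 0.22 kg; origin at the centre of its underside; both ends alike. It starts on the bench on one side of the hopper at any yaw; the black-capped vial and the dropper bottle stand close to its two long sides, both nearer to its +x end.
- tray: Fixed shallow grey plastic tray for the filled pan, 150 x 78 mm outside (long way along its x axis), rim 14 mm above the bench, floor and walls 4 mm thick (inside 142 x 70 mm); origin under its centre. It stands on the other side of the hopper from the open pan, yaw up to 0.4 rad either way.
- tray_floor (a point): Centre of the tray's floor, 4 mm above the bench, same axes as the tray; a pan's origin lies here when it stands in the tray (6 mm of room either way along x, 5 mm along y).
- black_cap_vial: Glass vial with a black cap, 32 mm in diameter, 50 mm tall, standing on the +y side of the open pan; origin under its centre. To be left alone.
- dropper: Amber dropper bottle, 27 mm in diameter, 91 mm tall, standing on the -y side of the open pan; origin under its centre. To be left alone.
- white_vial: Vial with a white cap, 23 mm in diameter, 62 mm tall, beside the hopper on its -y side; origin under its centre. To be left alone.
- small_vial: Small vial with a white cap, 22 mm in diameter, 52 mm tall, beside the hopper on its +y side; origin under its centre. To be left alone.
- ball0: One of the six steel grinding balls, 15 mm in diameter, 14 g, lying on the gate in the hopper's throat at the start; origin at its centre.
- ball1: One of the six steel grinding balls, 15 mm in diameter, 14 g, lying on the gate in the hopper's throat at the start; origin at its centre.
- ball2: One of the six steel grinding balls, 15 mm in diameter, 14 g, lying on the gate in the hopper's throat at the start; origin at its centre.
- ball3: One of the six steel grinding balls, 15 mm in diameter, 14 g, lying on the gate in the hopper's throat at the start; origin at its centre.
- ball4: One of the six steel grinding balls, 15 mm in diameter, 14 g, lying on the gate in the hopper's throat at the start; origin at its centre.
- ball5: One of the six steel grinding balls, 15 mm in diameter, 14 g, lying on the gate in the hopper's throat at the start; origin at its centre.

How it is judged:
On the way, in this order (a step that is already met when the one before it is completed fails the run):
1. the lidded pan stands in the tray (horizontal distance between lidded_pan and tray_floor below 0.012 m and angle between the x axis of lidded_pan and the x axis of tray_floor, either way round below 0.15 rad and z of lidded_pan in the frame of tray_floor below 0.004 m and angle between lidded_pan's own z axis and vertical below 0.06 rad), for 0.2 s.
2. the open pan stands under the spout (horizontal distance between open_pan and pan_place below 0.012 m and angle between the x axis of open_pan and the x axis of pan_place, either way round below 0.15 rad and z of open_pan in the frame of pan_place below 0.004 m and angle between open_pan's own z axis and vertical below 0.06 rad), for 0.2 s.
3. the gate is drawn out to its end stop (value of joint gate above 0.0425 m), for 0.2 s.
At the end, for the whole second after the job is handed in: The lidded pan stands level on the tray's floor (within 12 mm and 0.15 rad); the open pan stands level on the bench at its place under the spout (within 12 mm and 0.15 rad, either way round) with all six balls in it; the gate is within 2.5 mm of its end stop; both pans are at rest (all of step 1 and all of step 2 and value of joint gate above 0.0425 m and x of ball0 in the frame of open_pan between -0.063 and 0.063 m and y of ball0 in the frame of open_pan between -0.028 and 0.028 m and z of each of ball0, ball1, ball2, ball3, ball4, ball5 in the frame of open_pan below 0.04 m and x of ball1 in the frame of open_pan between -0.063 and 0.063 m and y of ball1 in the frame of open_pan between -0.028 and 0.028 m and x of ball2 in the frame of open_pan between -0.063 and 0.063 m and y of ball2 in the frame of open_pan between -0.028 and 0.028 m and x of ball3 in the frame of open_pan between -0.063 and 0.063 m and y of ball3 in the frame of open_pan between -0.028 and 0.028 m and x of ball4 in the frame of open_pan between -0.063 and 0.063 m and y of ball4 in the frame of open_pan between -0.028 and 0.028 m and x of ball5 in the frame of open_pan between -0.063 and 0.063 m and y of ball5 in the frame of open_pan between -0.028 and 0.028 m and linear speed of each of open_pan, lidded_pan below 0.02 m/s); the robot touches nothing.
It fails at once if the black-capped vial is knocked over or shifted by more than 15 mm (distance of black_cap_vial from where it was at the start of the episode above 0.015 m or angle between black_cap_vial's own z axis and vertical above 0.3 rad).
It fails at once if the dropper bottle is knocked over or shifted by more than 15 mm (distance of dropper from where it was at the start of the episode above 0.015 m or angle between dropper's own z axis and vertical above 0.3 rad).
It fails at once if the white-capped vial is knocked over or shifted by more than 15 mm (distance of white_vial from where it was at the start of the episode above 0.015 m or angle between white_vial's own z axis and vertical above 0.3 rad).
It fails at once if the small vial is knocked over or shifted by more than 15 mm (distance of small_vial from where it was at the start of the episode above 0.015 m or angle between small_vial's own z axis and vertical above 0.3 rad).
It also fails if it takes over 72 s, if anything falls off the work surface, if the arm or the gripper's body presses on something with over 40 N, if the wrist force passes 120 N, or if a joint passes its speed limit or range.

ROBOT

A 6-joint arm with a two-finger parallel gripper is mounted at the origin on a cart in front of the work surface, level with it; the furniture and walls round the work are solid. World frame = base frame: x ahead of the robot, y to its left, z up, the work surface at z = 0. Lengths are in m, angles in rad, forces in N, time in s.
With the tool pointing down it reaches from about 0.275 to 0.825 m from the base axis. Payload 4.9 kg.
Tool frame: the origin (TCP) lies at the very end of the fingers, on their centre line; the grasp point (between the pads) lies 19 mm behind it; z points along the fingers, y is the line along which they close (so a half turn about z gives the same grasp; the last joint's range is limited). The gripper opens to 85 mm and grips with 20 to 120 N. Pads are 22 mm wide; open, the fingers measure 114 mm over their backs; the gripper's body (76 mm by 85 mm) begins 54 mm behind the grasp point. The pads swing forward as they close: fully open they stand 13 mm farther back than shut.
Start: joints at [-1.425, 0.326, -0.193, 1.052, 0, 1.437], TCP at [0.152, -0.529, 0.231] pointing down, gripper open.
Joint ranges: [-2.65, 2.65], [-0.97, 1.79], [-1.3, 1.35], [-1.93, 2.1], [-1.47, 1.37], [-3.14, 3.14]. Speed limits (rad/s): [2.57, 2.57, 3.14, 3.14, 3.14, 3.14].

INTERFACE

Orientations are given as a rotation vector (axis times angle).
In Python, from plant import manip, snapshot, camera_model gives the robot as it stands.
- The arm moves only by the tool carry_out, never from a script. Its argument "targets" is a list that holds one entry, the list of rows, each a list of 7 numbers: the shift along the world's x, y, z each as a share of 500 mm, from -1 to 1, then the turn, a rotation vector about the world's x, y, z each as a share of 60 degrees, from -1 to 1, then the gripper's target within -1 to 1 (fully open at 1, half-way at 0, shut at -1). In form: [[[tx, ty, tz, wx, wy, wz, fingers], ...]]. A call has 1 to 12 rows; each row is the pose to reach, as a shift and turn from the pose commanded when the call began; what a row does not reach only later rows make up. A row lasts 1/12 s, in which the tool goes at most 41.7 mm and 7.16 degrees, less where a joint would pass 70% of its speed; a pose out of reach is approached as far as the arm can. A call with a number of a shift or a turn outside -1 to 1 is refused whole. A call with a gripper value outside its range is refused whole. The fingers move at their own pace and stop on an object; the grip force is fixed at half the most. Time passes only in rows, so rows that repeat a pose let the fingers close. It gives the time, the measured TCP pose, the force, the opening and the grip force at its end, in the units of the state.
- manip.read_state(): the state, without advancing time (a new reading comes with each control period).
- snapshot(name): name is "scene" or "side" or "wrist"; returns the picture (480x640x3 uint8, red, green, blue); there is no depth.
- camera_model(name): a dict with "vertical_fov" (degrees; the focal length in pixels is half the picture's height over the tangent of half this angle, whatever the lens; pixels are square), "cx", "cy" (the principal point, pixels), "R" (3x3) and "t" (3): a world point X has camera coordinates R X + t; the wrist camera has in their place "T_tool_cam" (4x4, takes a point from camera to tool coordinates, whose origin is the TCP and whose axes are the flange's). Camera axes: x right, y down, z forward; pixel columns grow to the right and rows downward; lengths in m; the calibration is good to about 2 mm. A picture is of the moment at which its call begins: read the wrist's pose just before it. camera_model takes no time and is no camera call.
- manip.job_done(): hands the job in; it is judged then, once.
The state is a dict: "time": time; "joint_positions": joint angles; "qd": joint speeds; "tau": joint torques, N m; "position": TCP position; "tcp_rot": TCP orientation; "wrist_force": force on the tool from outside, world axes, zero at the start; "ft_torque": the same for the moment, N m; "gripper_width": opening from 0.0 (shut) to 1.0 (fully open); "gripper_force": force on a finger pad.
Only numpy, scipy, OpenCV 4.12 (cv2) and the standard library are available. Lean on these libraries where they do the work, as an engineer would, in place of code of your own. Each camera call takes 0.05 s, during which the arm holds its last target. There are 200 camera calls.

## Working session

There is one attempt and no reset: what is moved stays moved. The work goes in short steps, Python scripts to look and compute and a tool call to move; the robot and the scene stay as the last step left them, time stands still between calls to the robot, and variables do not carry over. Pictures are saved under pics/ and viewed, at most 10 in all, crops included, and the job is handed in when it is done.

Besides the shell and the picture viewer there is one more tool, called as a command line: name --argument value ..., lists and objects as JSON in quotes. carry_out: Moves the arm, as the interface text tells. Its arguments: {"type":"object","properties":{"targets":{"type":"array","items":{"type":"array","items":{"type":"array","items":{"type":"number"}}}}},"required":["targets"]}

```bash
ls; mkdir -p pics; cat > h.py <<'E'
import numpy as np, cv2
from plant import manip, snapshot, camera_model
from scipy.spatial.transform import Rotation as Ro
def cam(name, st=None):
    m=camera_model(name); f=240/np.tan(np.radians(m["vertical_fov"])/2)
    if "R" in m: R=np.array(m["R"]);t=np.array(m["t"]); C=-R.T@t; Rw=R.T
    else:
        T=np.array(m["T_tool_cam"]); Rt=Ro.from_rotvec(st["tcp_rot"]).as_matrix()
        Rw=Rt@T[:3,:3]; C=Rt@T[:3,3]+np.array(st["position"])
    return f,m["cx"],m["cy"],Rw,C
def ray(c,uv,z):
    f,cx,cy,Rw,C=c
    d=Rw@np.array([(uv[0]-cx)/f,(uv[1]-cy)/f,1]); return C+d*(z-C[2])/d[2]
def proj(c,X):
    f,cx,cy,Rw,C=c; p=Rw.T@(np.array(X)-C); return np.array([cx+f*p[0]/p[2],cy+f*p[1]/p[2]])
def shot(name,fn):
    st=manip.read_state(); im=snapshot(name); cv2.imwrite(f"pics/{fn}.png",im[:,:,::-1]); return im,cam(name,st),st
E
python3 - <<'E'
from h import *
for n in ("scene","side","wrist"):
    im,c,st=shot(n,n+"0"); m=camera_model(n); print(n,c[0],c[1:3],c[4].round(3),c[3].round(2).tolist(), [k for k in m])
print(camera_model("wrist")["T_tool_cam"]); print(st)
E
```

```text
pics
scene 563.4605910345566 (319.19674537298397, 238.4891852569489) [-0.693 -0.651  1.115] [[0.47, -0.52, 0.72], [-0.88, -0.27, 0.38], [0.0, -0.81, -0.59]] ['vertical_fov', 'cx', 'cy', 'R', 't']
side 492.574810239694 (320.6535995862836, 241.1103697876102) [0.565 1.1   0.638] [[-1.0, 0.03, -0.05], [0.06, 0.39, -0.92], [-0.0, -0.92, -0.39]] ['vertical_fov', 'cx', 'cy', 'R', 't']
wrist 330.95833445363627 (324.2651955260007, 238.36995545967926) [ 0.223 -0.507  0.373] [[0.28, -0.92, -0.28], [-0.96, -0.27, -0.08], [-0.0, 0.29, -0.96]] ['vertical_fov', 'cx', 'cy', 'T_tool_cam']
[[ 3.59662537e-04 -9.57236306e-01 -2.89306973e-01  7.44813939e-02]
 [ 9.99999580e-01  5.88067021e-04 -7.02564183e-04 -4.30194646e-04]
 [ 8.42651833e-04 -2.89306599e-01  9.57236116e-01 -1.42477465e-01]
 [ 0.00000000e+00  0.00000000e+00  0.00000000e+00  1.00000000e+00]]
{'time': 0.1, 'joint_positions': array([-1.42520253e+00,  3.26842168e-01, -1.93487272e-01,  1.05198490e+00,
        5.16524039e-05,  1.43659446e+00]), 'qd': array([ 0.00133168, -0.00113518,  0.00289363, -0.00076674, -0.00261459,
        0.00013114]), 'tau': array([ 4.73805412e-04, -4.44240868e+01,  2.63038105e+01,  7.93426152e-03,
       -1.77609527e-04,  1.54796214e-05]), 'position': array([ 0.15183782, -0.52809279,  0.23059387]), 'tcp_rot': array([-3.10939663e+00, -4.37858003e-01, -6.75195097e-05]), 'wrist_force': array([ 0.55892257, -0.55514692, -1.24377923]), 'ft_torque': array([-0.02861496, -0.01434777,  0.00270232]), 'gripper_force': 0.0, 'gripper_width': 1.0096302274547417}
```

View pics/scene0.png

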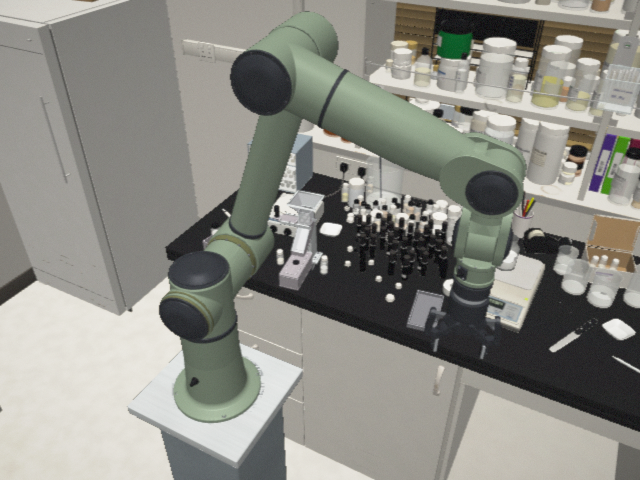

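View pics/side0.png

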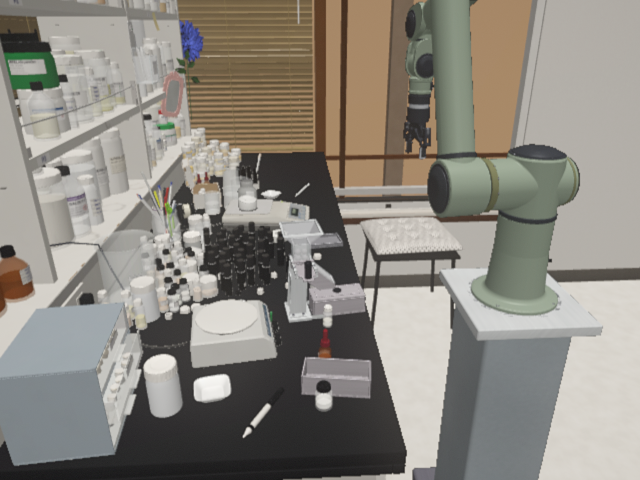

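The scene view shows the hopper near (300,235), the lidded pan at (295,268) and the tray at (425,308). The side view shows the open pan at (337,377), dropper (325,347), black-capped vial (323,396), and the lidded pan at (337,299).

```bash
python3 - <<'E'
from h import *
s=cam("scene");d=cam("side")
print("tray",[ray(s,p,.014).round(3) for p in [(415,291),(444,296),(437,328),(408,322)]])
print("lidded button", ray(s,(296,260),.054).round(3), ray(d,(337,290),.054).round(3))
print("openpan top", [ray(d,p,.042).round(3) for p in [(307,360),(370,361),(371,377),(303,375)]])
print("funnel top",[ray(d,p,.224).round(3) for p in [(279,224),(316,222),(325,236),(283,240)]])
print("drop,blk",ray(d,(325,360),0).round(3),ray(d,(324,408),0).round(3), "small",ray(d,(328,325),0).round(3))
st=manip.read_state(); print(Ro.from_rotvec(st["tcp_rot"]).as_matrix().round(3))
E
```

```text
tray [array([ 0.552, -0.315,  0.014]), array([ 0.571, -0.398,  0.014]), array([ 0.435, -0.421,  0.014]), array([ 0.42 , -0.343,  0.014])]
lidded button [0.473 0.043 0.054] [0.464 0.046 0.054]
openpan top [array([0.546, 0.303, 0.042]), array([0.423, 0.314, 0.042]), array([0.429, 0.362, 0.042]), array([0.555, 0.348, 0.042])]
funnel top [array([0.599, 0.03 , 0.224]), array([0.513, 0.023, 0.224]), array([0.498, 0.11 , 0.224]), array([0.589, 0.126, 0.224])]
drop,blk [0.507 0.249 0.   ] [0.518 0.391 0.   ] small [0.491 0.116 0.   ]
[[ 0.961  0.276 -0.   ]
 [ 0.276 -0.961  0.001]
 [ 0.    -0.001 -1.   ]]
```

carry_out --targets '[[[0.6,0.34,0.2,0,0,1,1],[0.6,0.34,0.2,0,0,1,1],[0.6,0.34,0.2,0,0,1,1],[0.6,0.34,0.2,0,0,1,1],[0.6,0.34,0.2,0,0,1,1],[0.6,0.34,0.2,0,0,1,1],[0.6,0.34,0.2,0,0,1,1],[0.6,0.34,0.2,0,0,1,1],[0.6,0.34,0.2,0,0,1,1],[0.6,0.34,0.2,0,0,1,1],[0.6,0.34,0.2,0,0,1,1]]]'

```text
time: 1.07
position: [0.4529, -0.3578, 0.3311]
tcp_rot: [2.473, 1.938, -0.001]
wrist_force: [0.2, 0.9, -0.3]
gripper_width: 1.0
gripper_force: 0.0
```

```bash
python3 - <<'E'
from h import *
im,c,st=shot("wrist","w1"); print(st["position"],st["joint_positions"].round(2)); print(Ro.from_rotvec(st["tcp_rot"]).as_matrix().round(3))
im2,c2,_=shot("scene","s1")
print("edge",[ray(cam("side"),p,0).round(3) for p in [(362,300),(378,400)]])
E
```

```text
[ 0.45287242 -0.35783264  0.33109279] [-0.8   0.34  0.08  1.31 -0.    1.02]
[[ 0.239  0.971 -0.   ]
 [ 0.971 -0.239 -0.   ]
 [-0.    -0.    -1.   ]]
edge [array([0.396, 0.006, 0.   ]), array([0.416, 0.377, 0.   ])]
```

View pics/w1.png

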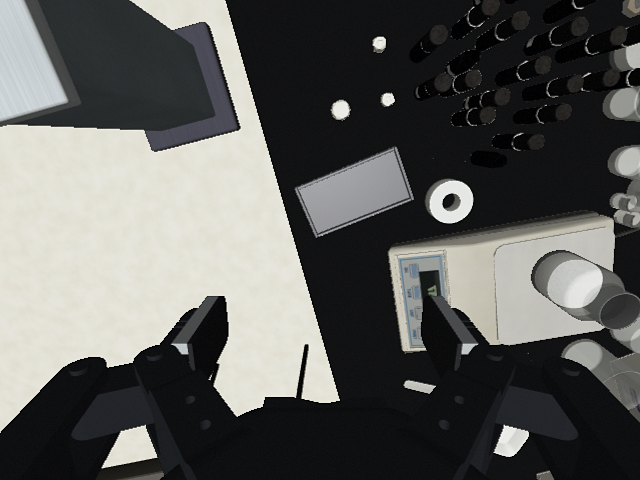

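The wrist view shows the tray with rim corners at about (295,188), (397,147), (413,197), (316,237).

carry_out --targets '[[[-0.1,0.4,0,0,0,1,1],[-0.1,0.4,0,0,0,1,1],[-0.1,0.4,0,0,0,1,1],[-0.1,0.4,0,0,0,1,1],[-0.1,0.4,0,0,0,1,1],[-0.1,0.4,0,0,0,1,1],[-0.1,0.4,0,0,0,1,1],[-0.1,0.4,0,0,0,1,1],[-0.1,0.4,0,0,0,1,1],[-0.1,0.4,0,0,0,1,1]]]'

```text
time: 2.0
position: [0.4007, -0.1593, 0.3309]
tcp_rot: [-1.179, -2.911, 0.0]
wrist_force: [-0.5, -0.4, 0.2]
gripper_width: 1.002
gripper_force: 0.0
```

carry_out --targets '[[[0.0,0.4,0,0,0,1,1],[0.0,0.4,0,0,0,1,1],[0.0,0.4,0,0,0,1,1],[0.0,0.4,0,0,0,1,1],[0.0,0.4,0,0,0,1,1],[0.0,0.4,0,0,0,1,1],[0.0,0.4,0,0,0,1,1],[0.0,0.4,0,0,0,1,1],[0.0,0.4,0,0,0,1,1],[0.0,0.4,0,0,0,1,1]]]'

```text
time: 2.83
position: [0.4015, 0.0407, 0.3309]
tcp_rot: [0.434, -3.111, 0.0]
wrist_force: [-0.6, -0.6, -0.8]
gripper_width: 0.997
gripper_force: 0.0
```

```bash
python3 - <<'E'
from h import *
im,c,st=shot("wrist","w2"); print(st["position"],st["joint_positions"].round(2)); print(Ro.from_rotvec(st["tcp_rot"]).as_matrix().round(3))
np.save("w2.npy",np.r_[st["position"],st["tcp_rot"]])
c1=cam("wrist",dict(position=[.45287,-.35783,.33109],tcp_rot=[2.473,1.938,-.001]))
T=[ray(c1,p,.014) for p in [(295,188),(397,147),(413,197),(316,237)]]
print(np.round(T,4),np.mean(T,0), [np.linalg.norm(T[i]-T[i-1]).round(3) for i in range(4)])
E
```

```text
[0.40145892 0.04070429 0.3309113 ] [-0.08 -0.   -0.34  1.24 -0.   -0.36]
[[-0.962 -0.274 -0.001]
 [-0.274  0.962 -0.   ]
 [ 0.001  0.    -1.   ]]
[[ 0.4156 -0.3421  0.014 ]
 [ 0.5627 -0.3218  0.014 ]
 [ 0.5725 -0.3936  0.014 ]
 [ 0.4264 -0.4179  0.014 ]] [ 0.49430838 -0.36885644  0.014     ] [np.float64(0.077), np.float64(0.148), np.float64(0.073), np.float64(0.148)]
```

View pics/w2.png

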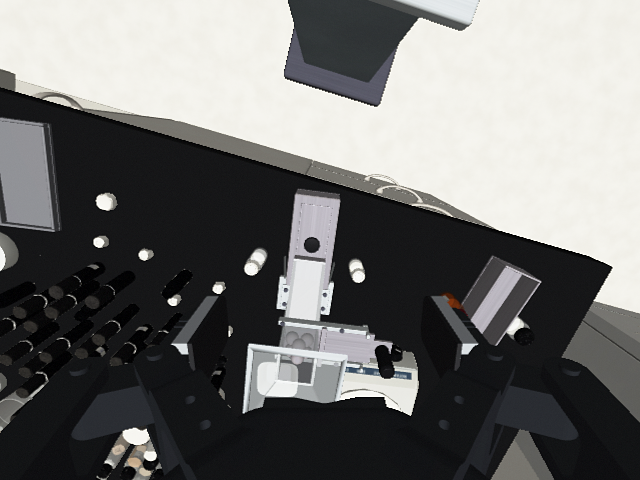

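The wrist view shows the lidded pan (end at (297,191)-(340,195), button (312,244)), hopper below it, gate knob at (384,352), white vial (257,262), small vial (357,270), and open pan near (505,300).

```bash
python3 - <<'E'
from h import *
im=cv2.imread("pics/w2.png"); cv2.imwrite("pics/w2c.png",cv2.resize(im[180:365,230:430],None,fx=3.2,fy=3.2,interpolation=cv2.INTER_CUBIC)[:600])
E
```

```text
(no output)
```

View pics/w2c.png

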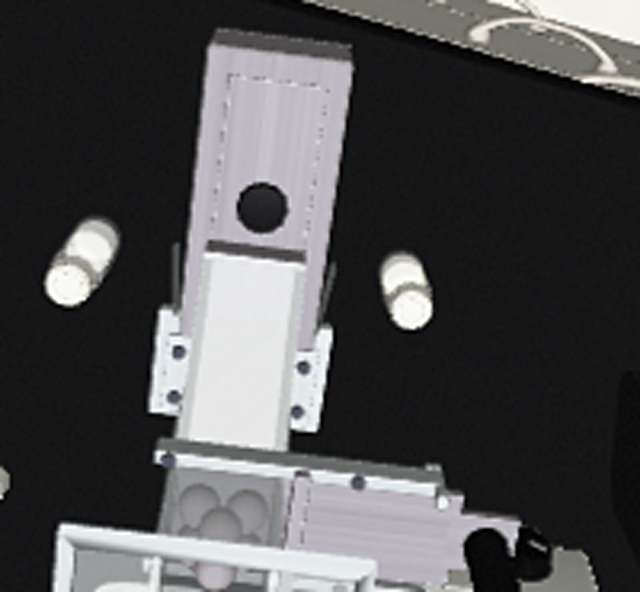

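```bash
cat > w2.py <<'E'
from h import *
v=np.load("w2.npy"); c=cam("wrist",dict(position=v[:3],tcp_rot=v[3:]))
P=lambda x,y,z: ray(c,(230+x/3.2,180+y/3.2),z)
def seg(n,a,b,z):
    A,B=P(*a,z),P(*b,z); d=B-A; print(n,A.round(4)[:2],B.round(4)[:2],"len",np.linalg.norm(d).round(4),"ang",np.arctan2(d[1],d[0]).round(3)); return A,B
seg("lid front",(209,43),(352,63),.048)
seg("lid left",(209,43),(186,310),.048); seg("lid right",(352,63),(320,320),.048)
print("button",P(262,208,.054).round(4))
seg("spout front lower",(208,251),(305,261),.068)
seg("spout front upper",(208,243),(306,252),.083)
seg("flange front",(161,308),(330,328),.011)
seg("flange back",(150,412),(320,430),.011)
seg("fl left",(161,308),(150,412),.011);seg("fl right",(330,328),(320,430),.011)
seg("funnel front",(57,525),(375,567),.224)
seg("rail",(160,440),(440,470),.154)
print("white",P(67,285,.062).round(3),"small",P(412,310,.052).round(3))
print("knob top",P(487,545,.183).round(4))
E
python3 w2.py
```

```text
lid front [0.407  0.0043] [0.399  0.0621] len 0.0583 ang 1.708
lid left [0.407  0.0043] [0.5227 0.0238] len 0.1174 ang 0.167
lid right [0.399  0.0621] [0.5113 0.0812] len 0.1139 ang 0.169
button [0.4667 0.043  0.054 ]
spout front lower [0.486  0.0259] [0.4793 0.0652] len 0.0398 ang 1.739
spout front upper [0.477  0.0249] [0.4701 0.0629] len 0.0386 ang 1.751
flange front [0.5417 0.0124] [0.5297 0.0922] len 0.0807 ang 1.72
flange back [0.5966 0.0203] [0.5834 0.1028] len 0.0836 ang 1.73
fl left [0.5417 0.0124] [0.5966 0.0203] len 0.0555 ang 0.142
fl right [0.5297 0.0922] [0.5834 0.1028] len 0.0547 ang 0.196
funnel front [0.5145 0.0043] [0.5036 0.0916] len 0.088 ang 1.695
rail [0.5238 0.0263] [0.5087 0.1215] len 0.0964 ang 1.727
white [ 0.519 -0.027  0.062] small [0.494 0.118 0.052]
knob top [0.5144 0.1353 0.183 ]
```

carry_out --targets '[[[0.05,-0.009,-0.05,0,0,-0.105,1],[0.051,-0.009,-0.13,0,0,-0.105,1],[0.051,-0.009,-0.21,0,0,-0.105,1],[0.051,-0.009,-0.29,0,0,-0.105,1],[0.051,-0.009,-0.37,0,0,-0.105,1],[0.051,-0.009,-0.45,0,0,-0.105,1],[0.051,-0.009,-0.53,0,0,-0.105,1],[0.051,-0.009,-0.57,0,0,-0.105,1],[0.051,-0.009,-0.61,0,0,-0.105,1],[0.051,-0.009,-0.636,0,0,-0.105,1],[0.051,-0.009,-0.636,0,0,-0.105,1]]]'

```text
time: 3.8
position: [0.425, 0.0364, 0.0109]
tcp_rot: [0.26, -3.126, -0.001]
wrist_force: [0.1, -0.4, -0.2]
gripper_width: 0.998
gripper_force: 0.0
```

carry_out --targets '[[[0,0,0,0,0,0,-0.2],[0,0,0,0,0,0,-0.2],[0,0,0,0,0,0,-0.2],[0,0,0,0,0,0,-0.2],[0,0,0,0,0,0,-0.2],[0,0,0,0,0,0,-0.2],[0,0,0,0,0,0,-0.2],[0,0,0,0,0,0,-0.2]]]'

```text
time: 4.47
position: [0.4283, 0.0365, 0.0145]
tcp_rot: [-0.265, 3.128, -0.002]
wrist_force: [-1.1, -1.4, 7.3]
gripper_width: 0.69
gripper_force: 65.4
```

carry_out --targets '[[[0,0,0.004,0,0,0,-0.2],[-0.018,-0.003,0.004,0,0,0,-0.2],[-0.038,-0.006,0.004,0,0,0,-0.2],[-0.058,-0.009,0.004,0,0,0,-0.2],[-0.079,-0.013,0.004,0,0,0,-0.2],[-0.079,-0.013,0.004,0,0,0,-0.2],[-0.079,-0.013,0.004,0,0,0,1],[-0.079,-0.013,0.004,0,0,0,1],[-0.079,-0.013,0.004,0,0,0,1],[-0.079,-0.013,0.004,0,0,0,1],[-0.079,-0.013,0.004,0,0,0,1]]]'

```text
time: 5.38
position: [0.3885, 0.0304, 0.0154]
tcp_rot: [-0.267, 3.13, -0.0]
wrist_force: [1.2, -0.1, 0.0]
gripper_width: 0.996
gripper_force: 0.0
```

```bash
python3 - <<'E'
from h import *
im,c,st=shot("wrist","w3"); print(st["position"],st["gripper_width"],st["joint_positions"].round(2))
im=shot("side","side3")[0]
big=cv2.resize(im[200:400,240:440,::-1],(600,600)); a=cv2.imread("pics/w3.png")
cv2.imwrite("pics/c3.png",np.hstack([cv2.resize(a,(480,360)),cv2.resize(big,(320,320),)[:,:].copy() if 0 else cv2.copyMakeBorder(cv2.resize(big,(320,320)),0,40,0,0,0)]))
E
```

```text
[0.38853916 0.03038952 0.01537626] 0.995946089967216 [-0.11  0.35 -0.86  0.36  0.   -0.28]
```

View pics/c3.png

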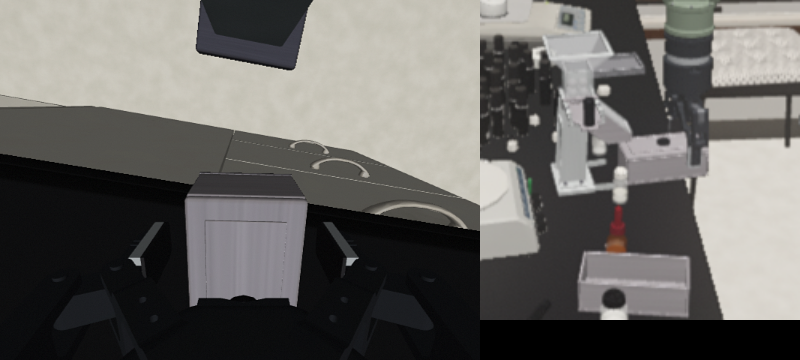

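carry_out --targets '[[[0.04,0.007,0,0,0,0,1],[0.077,0.013,0,0,0,0,1],[0.077,0.013,0,0,0,0,1],[0.077,0.013,0,0,0,0,-0.2],[0.077,0.013,0,0,0,0,-0.2],[0.077,0.013,0,0,0,0,-0.2],[0.077,0.013,0,0,0,0,-0.2],[0.077,0.013,0,0,0,0,-0.2],[0.077,0.013,0,0,0,0,-0.2],[0.077,0.013,0,0,0,0,-0.2]]]'

```text
time: 6.32
position: [0.4253, 0.0368, 0.0153]
tcp_rot: [0.266, -3.129, 0.0]
wrist_force: [-3.2, 0.2, 5.2]
gripper_width: 0.695
gripper_force: 65.2
```

carry_out --targets '[[[0,0,0.01,0,0,0,-0.2],[-0.02,-0.003,0.012,0,0,0,-0.2],[-0.05,-0.008,0.012,0,0,0,-0.2],[-0.08,-0.013,0.012,0,0,0,-0.2],[-0.1,-0.02,0.04,0,0,0,-0.2],[-0.1,-0.06,0.1,0,0,0,-0.2],[-0.08,-0.12,0.15,0,0,0,-0.2],[-0.06,-0.18,0.18,0,0,0,-0.2],[-0.03,-0.25,0.18,0,0,0,-0.2],[0,-0.32,0.18,0,0,0,-0.2],[0.03,-0.39,0.18,0,0,0,-0.2],[0.06,-0.46,0.18,0,0,0,-0.2]]]'

```text
time: 7.32
position: [0.4557, -0.1945, 0.1051]
tcp_rot: [0.266, -3.13, -0.001]
wrist_force: [0.8, 0.8, -2.6]
gripper_width: 0.693
gripper_force: 66.2
```

carry_out --targets '[[[0.02,-0.08,0,0,0,-0.017,-0.2],[0.04,-0.16,0,0,0,-0.017,-0.2],[0.06,-0.24,0,0,0,-0.017,-0.2],[0.07,-0.31,0,0,0,-0.017,-0.2],[0.075,-0.349,0,0,0,-0.017,-0.2],[0.075,-0.349,-0.05,0,0,-0.017,-0.2],[0.075,-0.349,-0.11,0,0,-0.017,-0.2],[0.075,-0.349,-0.12,0,0,-0.017,-0.2],[0.075,-0.349,-0.12,0,0,-0.017,-0.2]]]'

```text
time: 8.07
position: [0.491, -0.3651, 0.0424]
tcp_rot: [0.238, -3.128, -0.009]
wrist_force: [0.6, 0.5, -2.4]
gripper_width: 0.691
gripper_force: 66.1
```

```bash
python3 - <<'E'
from h import *
im,c,st=shot("wrist","w4"); print(st["position"],st["tcp_rot"]); np.save("w4.npy",np.r_[st["position"],st["tcp_rot"]])
cv2.imwrite("pics/w4c.png",cv2.resize(im[130:430,120:520,::-1],None,fx=2,fy=2,interpolation=cv2.INTER_CUBIC))
E
```

```text
[ 0.49098312 -0.36514337  0.04238014] [ 0.23784893 -3.12751411 -0.00894273]
```

View pics/w4c.png

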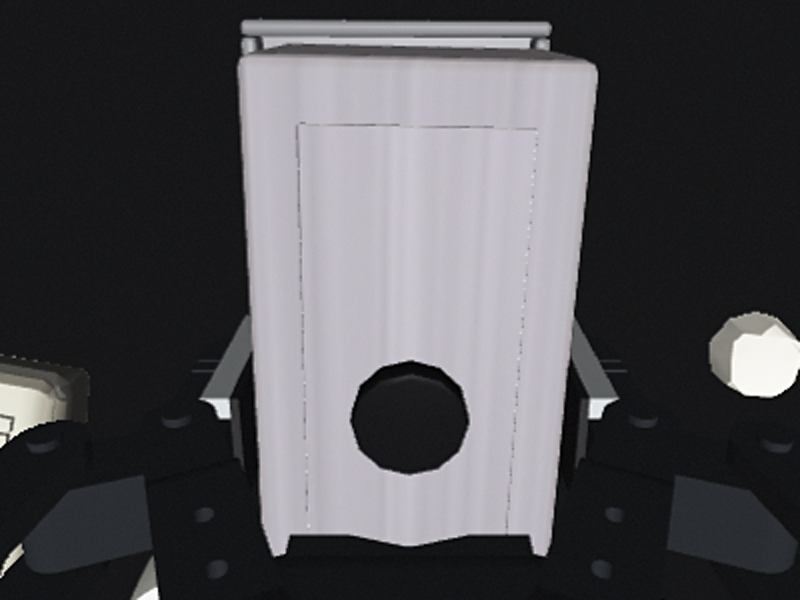

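The close view shows the tray's near rim from (242,22) to (551,24), the lid's near edge (243,60)-(594,68), and the button centred at (410,417) in the crop.

```bash
python3 - <<'E'
from h import *
v=np.load("w4.npy"); c=cam("wrist",dict(position=v[:3],tcp_rot=v[3:]))
P=lambda x,y,z: ray(c,(120+x/2,130+y/2),z)
def fr(n,a,b,z,h):
    A,B=P(*a,z),P(*b,z); d=(B-A)[:2]; L=np.linalg.norm(d); d/=L; ex=np.array([d[1],-d[0]]); m=(A+B)[:2]/2
    print(n,"len",L.round(4),"yaw",np.arctan2(ex[1],ex[0]).round(3),"mid",m.round(4),"centre",(m+h*ex).round(4))
fr("tray",(242,21),(551,23),.014,.075); fr("pan",(240,62),(596,69),.075,.065)
print("button",P(410,417,.081).round(4))
E
```

```text
tray len 0.0767 yaw 0.146 mid [ 0.42   -0.3781] centre [ 0.4942 -0.3672]
pan len 0.0579 yaw 0.132 mid [ 0.4257 -0.3731] centre [ 0.4902 -0.3645]
button [ 0.4869 -0.3651  0.081 ]
```

carry_out --targets '[[[0.01,-0.006,0,0,0,0.013,-0.2],[0.01,-0.006,0,0,0,0.013,-0.2],[0.01,-0.006,0,0,0,0.013,-0.2]]]'

```text
time: 8.37
position: [0.5004, -0.3716, 0.0472]
tcp_rot: [-0.261, 3.128, -0.004]
wrist_force: [1.2, 0.3, -2.8]
gripper_width: 0.69
gripper_force: 66.3
```

```bash
python3 - <<'E'
from h import *
for i in range(3):
    st=manip.read_state(); print(st["position"].round(4),st["tcp_rot"].round(3),np.abs(st["qd"]).max().round(3)); snapshot("side")
E
```

```text
[ 0.5004 -0.3716  0.0472] [-0.261  3.128 -0.004] 0.018
[ 0.5    -0.3713  0.0468] [-2.610e-01  3.129e+00 -3.000e-03] 0.013
[ 0.4996 -0.371   0.0465] [-2.60e-01  3.13e+00 -2.00e-03] 0.01
```

carry_out --targets '[[[-0.004,0.005,-0.01,0,0,0,-0.2],[-0.004,0.005,-0.02,0,0,0,-0.2],[-0.004,0.005,-0.03,0,0,0,-0.2],[-0.004,0.005,-0.04,0,0,0,-0.2],[-0.004,0.005,-0.048,0,0,0,-0.2],[-0.004,0.005,-0.052,0,0,0,-0.2],[-0.004,0.005,-0.052,0,0,0,-0.2],[-0.004,0.005,-0.052,0,0,0,-0.2]]]'

```text
time: 9.18
position: [0.4966, -0.3679, 0.0194]
tcp_rot: [0.26, -3.13, -0.001]
wrist_force: [-1.6, 1.3, 1.9]
gripper_width: 0.693
gripper_force: 66.7
```

carry_out --targets '[[[0,0,0,0,0,0,1],[0,0,0,0,0,0,1],[0,0,0,0,0,0,1],[0,0,0,0,0,0,1],[0,0,0.02,0,0,0,1],[0,0,0.1,0,0,0,1],[0,0,0.18,0,0,0,1],[0,0,0.26,0,0,0,1],[-0.05,0.03,0.34,0,0,0,1],[-0.06,0.05,0.42,0,0,0,1],[-0.06,0.05,0.46,0,0,0,1],[-0.06,0.05,0.46,0,0,0,1]]]'

```text
time: 10.18
position: [0.4688, -0.3447, 0.2573]
tcp_rot: [-0.26, 3.123, -0.013]
wrist_force: [0.2, 0.2, 0.8]
gripper_width: 1.0
gripper_force: 0.0
```

```bash
python3 - <<'E'
from h import *
im,c,st=shot("wrist","w5"); print(st["position"],st["tcp_rot"]); np.save("w5.npy",np.r_[st["position"],st["tcp_rot"]])
p=proj(c,[.4943,-.3677,.03]); print(p); x,y=int(p[0]),int(p[1])
x0,y0=max(x-100,0),max(y-75,0); print(x0,y0)
cv2.imwrite("pics/w5c.png",cv2.resize(im[y0:y0+150,x0:x0+200,::-1],None,fx=4,fy=4,interpolation=cv2.INTER_CUBIC))
E
```

```text
[ 0.46882348 -0.34469415  0.25727026] [-0.25967567  3.12305325 -0.01344553]
[301.9727049  222.20032309]
201 147
```

View pics/w5c.png

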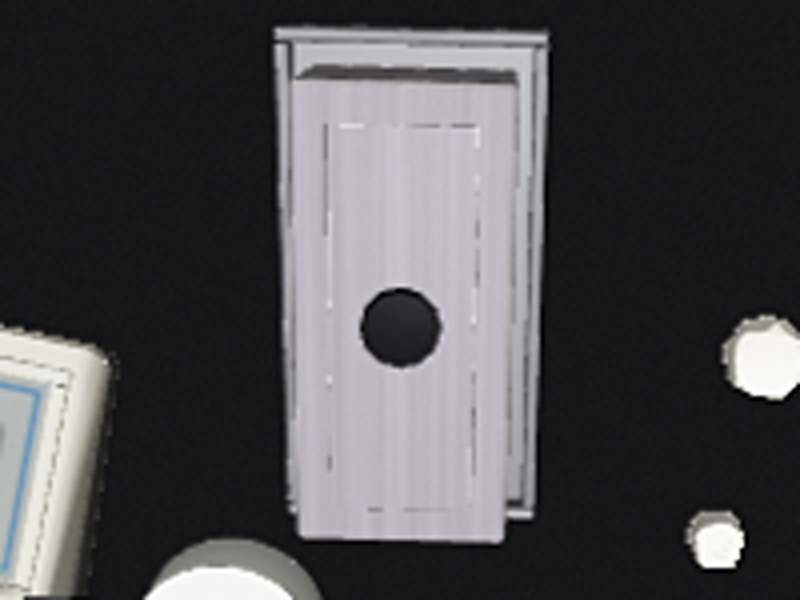

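The pan lies inside the tray rim, lid corners (293,78), (518,80), (505,543), (297,537) in the crop; I check heights numerically.

```bash
python3 - <<'E'
from h import *
v=np.load("w5.npy"); c=cam("wrist",dict(position=v[:3],tcp_rot=v[3:]))
P=lambda q,z: ray(c,(201+q[0]/4,147+q[1]/4),z)[:2]
for n,Q,z in (("lid",[(293,78),(518,80),(505,543),(297,537)],.052),("tray",[(275,28),(547,33),(533,518),(288,515)],.014)):
    A=np.array([P(q,z) for q in Q]); e=(A[3]+A[2]-A[0]-A[1])/2; print(n,A.mean(0).round(4),np.linalg.norm(e).round(4),np.linalg.norm(A[1]-A[0]).round(4),np.arctan2(e[1],e[0]).round(3))
print("button",P((401,328),.058).round(4))
E
```

```text
lid [ 0.4943 -0.3663] 0.1298 0.058 0.137
tray [ 0.4941 -0.3668] 0.1493 0.0769 0.147
button [ 0.4943 -0.3664]
```

carry_out --targets '[[[-0.08,0.07,0.06,0,0,0,1],[-0.08,0.15,0.12,0,0,0,1],[-0.08,0.23,0.15,0,0,0,1],[-0.08,0.31,0.15,0,0,0,1],[-0.08,0.39,0.15,0,0,0,1],[-0.08,0.47,0.15,0,0,0,1],[-0.08,0.55,0.15,0,0,0,1],[-0.08,0.63,0.15,0,0,0,1],[-0.08,0.71,0.15,0,0,0,1],[-0.08,0.79,0.15,0,0,0,1],[-0.08,0.87,0.15,0,0,0,1],[-0.08,0.95,0.15,0,0,0,1]]]'

```text
time: 11.23
position: [0.4261, 0.1264, 0.3237]
tcp_rot: [0.26, -3.13, 0.0]
wrist_force: [0.5, -0.4, 0.5]
gripper_width: 1.0
gripper_force: 0.0
```

carry_out --targets '[[[0,0.08,0,0,0,0,1],[0,0.16,0,0,0,0,1],[0,0.24,0,0,0,0,1],[0,0.32,0,0,0,0,1],[0,0.32,0,0,0,0,1],[0,0.32,0,0,0,0,1]]]'

```text
time: 11.73
position: [0.426, 0.2862, 0.3229]
tcp_rot: [0.266, -3.128, 0.002]
wrist_force: [0.2, -0.7, -0.0]
gripper_width: 0.998
gripper_force: 0.0
```

```bash
python3 - <<'E'
from h import *
im,c,st=shot("wrist","w6"); print(st["position"],st["tcp_rot"]); np.save("w6.npy",np.r_[st["position"],st["tcp_rot"]])
p=proj(c,[.488,.332,.03]); print(p); x,y=int(p[0]),int(p[1])
x0,y0=max(min(x-80,440),0),max(y-90,0); print(x0,y0)
cv2.imwrite("pics/w6c.png",cv2.resize(im[y0:y0+150,x0:x0+200,::-1],None,fx=4,fy=4,interpolation=cv2.INTER_CUBIC))
E
```

```text
[0.4260295  0.28619751 0.32293325] [ 2.66171036e-01 -3.12817484e+00  1.61295368e-03]
[348.80317593 245.54433458]
268 155
```

View pics/w6c.png

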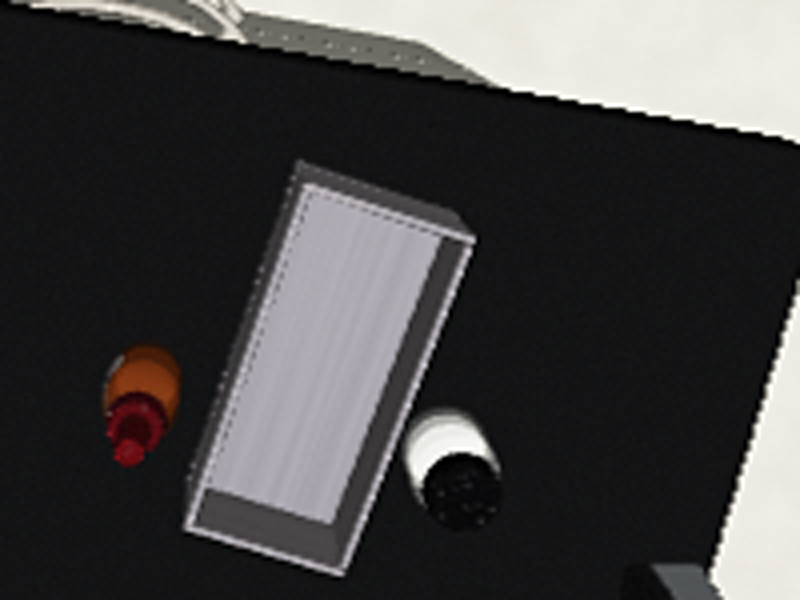

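The crop shows the open pan with rim corners (304,182), (475,240), (343,576), (187,529), the dropper tip at (128,453) and the black cap at (462,490).

```bash
python3 - <<'E'
from h import *
v=np.load("w6.npy"); c=cam("wrist",dict(position=v[:3],tcp_rot=v[3:]))
P=lambda q,z: ray(c,(268+q[0]/4,155+q[1]/4),z)[:2]
A=np.array([P(q,.042) for q in [(304,182),(475,240),(343,576),(187,529)]]); e=(A[3]+A[2]-A[0]-A[1])/2; w=(A[1]+A[2]-A[0]-A[3])/2
m=A.mean(0); a=np.arctan2(e[1],e[0]); print(A.round(4),m.round(4),np.linalg.norm(e).round(4),np.linalg.norm(w).round(4),a.round(3),(np.arctan2(w[1],w[0])-np.pi/2).round(3))
ex=np.array([np.cos(a),np.sin(a)]); ey=np.array([-ex[1],ex[0]])
for n,q,z in (("vial",(462,490),.05),("drop",(128,453),.091)):
    p=P(q,z); print(n,p.round(4),"pan frame",((p-m)@ex).round(4),((p-m)@ey).round(4))
E
```

```text
[[0.4252 0.3126]
 [0.4346 0.3714]
 [0.5613 0.3525]
 [0.5527 0.2951]] [0.4934 0.3329] 0.1284 0.0587 -0.142 -0.154
vial [0.5187 0.3846] pan frame 0.0177 0.0548
drop [0.5077 0.271 ] pan frame 0.0229 -0.0593
```

carry_out --targets '[[[0.03,0.06,-0.03,0,0,-0.12,1],[0.06,0.105,-0.09,0,0,-0.24,1],[0.06,0.105,-0.17,0,0,-0.304,1],[0.06,0.105,-0.25,0,0,-0.304,1],[0.06,0.105,-0.33,0,0,-0.304,1],[0.06,0.105,-0.4,0,0,-0.304,1],[0.06,0.105,-0.4,0,0,-0.304,1],[0.06,0.105,-0.4,0,0,-0.304,1]]]'

```text
time: 12.45
position: [0.4558, 0.3348, 0.1231]
tcp_rot: [-0.243, -3.128, 0.005]
wrist_force: [0.4, 0.3, 0.6]
gripper_width: 1.0
gripper_force: 0.0
```

```bash
python3 - <<'E'
from h import *
im,c,st=shot("wrist","w7"); print(st["position"],st["tcp_rot"]); np.save("w7.npy",np.r_[st["position"],st["tcp_rot"]])
cv2.imwrite("pics/w7c.png",cv2.resize(im[100:400,120:520,::-1],None,fx=2,fy=2,interpolation=cv2.INTER_CUBIC))
E
```

```text
[0.45578021 0.33477165 0.12309957] [-0.24284195 -3.12809667  0.00450216]
```

View pics/w7c.png

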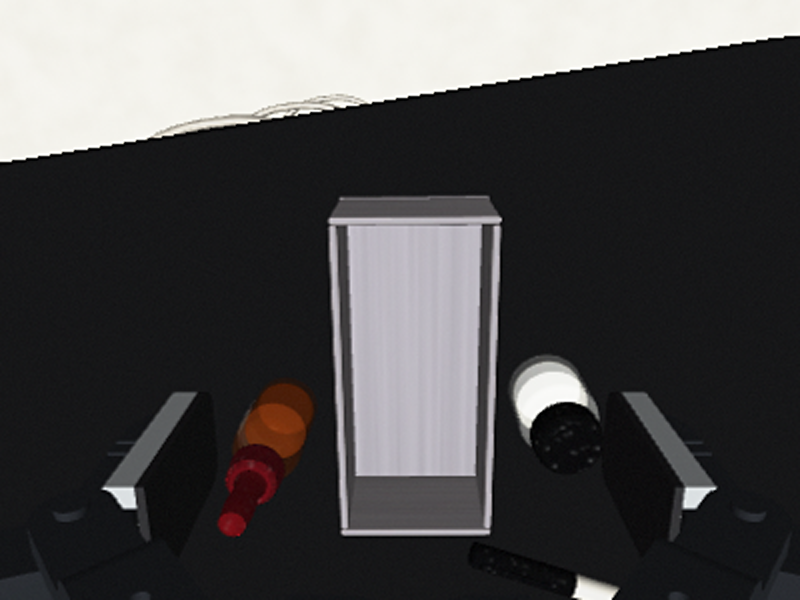

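The close view shows the pan well aligned between the fingers, with rim corners (329,221), (501,220), (491,533), (343,533); the bottle and vial are beyond its middle. That was the tenth and last picture view.

```bash
python3 - <<'E'
from h import *
v=np.load("w7.npy"); c=cam("wrist",dict(position=v[:3],tcp_rot=v[3:]))
P=lambda q,z: ray(c,(120+q[0]/2,100+q[1]/2),z)[:2]
A=np.array([P(q,.042) for q in [(329,221),(501,220),(491,533),(342,533)]]); e=(A[3]+A[2]-A[0]-A[1])/2; w=(A[1]+A[2]-A[0]-A[3])/2
m=A.mean(0); a=np.arctan2(e[1],e[0]); print(m.round(4),np.linalg.norm(e).round(4),np.linalg.norm(w).round(4),a.round(3),(np.arctan2(w[1],w[0])-np.pi/2).round(3))
ex=np.array([np.cos(a),np.sin(a)]); ey=np.array([-ex[1],ex[0]]); print("grip pt",m-.038*ex, "tool yaw", 2*np.arctan2(v[3],-v[4]))
for n,q,z in (("vial",(567,437),.05),("drop",(232,524),.091)):
    p=P(q,z); print(n,p.round(4),"pan frame",((p-m)@ex).round(4),((p-m)@ey).round(4))
print(manip.read_state()["position"])
E
```

```text
[0.4931 0.3323] 0.1272 0.0594 -0.147 -0.151
grip pt [0.45553518 0.33788239] tool yaw -0.15495419570936983
vial [0.5171 0.3847] pan frame 0.0161 0.0554
drop [0.5062 0.2721] pan frame 0.0218 -0.0577
[0.4575636  0.33604043 0.12531603]
```

carry_out --targets '[[[-0.003,0,-0.06,0,0,0.005,1],[-0.003,0,-0.12,0,0,0.005,1],[-0.003,0,-0.17,0,0,0.005,1],[-0.003,0,-0.214,0,0,0.005,1],[-0.003,0,-0.214,0,0,0.005,1],[-0.003,0,-0.214,0,0,0.005,-0.2],[-0.003,0,-0.214,0,0,0.005,-0.2],[-0.003,0,-0.214,0,0,0.005,-0.2],[-0.003,0,-0.214,0,0,0.005,-0.2],[-0.003,0,-0.214,0,0,0.005,-0.2],[-0.003,0,-0.214,0,0,0.005,-0.2],[-0.003,0,-0.214,0,0,0.005,-0.2]]]'

```text
time: 13.5
position: [0.4579, 0.3381, 0.0206]
tcp_rot: [0.232, 3.128, 0.004]
wrist_force: [-0.9, -0.2, 6.6]
gripper_width: 0.685
gripper_force: 65.9
```

carry_out --targets '[[[0,0,0.02,0,0,0,-0.2],[0,0,0.08,0,0,0,-0.2],[0,0,0.16,0,0,0,-0.2],[-0.02,0,0.22,0,0,0,-0.2],[-0.08,-0.03,0.24,0,0,0.05,-0.2],[-0.14,-0.08,0.24,0,0,0.1,-0.2],[-0.18,-0.15,0.24,0,0,0.15,-0.2],[-0.18,-0.23,0.24,0,0,0.2,-0.2],[-0.18,-0.31,0.24,0,0,0.25,-0.2],[-0.18,-0.39,0.24,0,0,0.293,-0.2],[-0.18,-0.46,0.24,0,0,0.293,-0.2],[-0.18,-0.53,0.24,0,0,0.293,-0.2]]]'

```text
time: 14.5
position: [0.3655, 0.0705, 0.1389]
tcp_rot: [-0.251, 3.129, -0.0]
wrist_force: [2.1, -0.2, -2.4]
gripper_width: 0.686
gripper_force: 65.4
```

carry_out --targets '[[[0,-0.06,0,0,0,0,-0.2],[0,-0.1,0,0,0,0,-0.2],[0,-0.1,-0.06,0,0,0,-0.2],[0,-0.1,-0.13,0,0,0,-0.2],[0,-0.1,-0.19,0,0,0,-0.2],[0,-0.1,-0.21,0,0,0,-0.2],[0,-0.1,-0.21,0,0,0,-0.2],[0,-0.1,-0.21,0,0,0,-0.2]]]'

```text
time: 15.17
position: [0.3657, 0.022, 0.033]
tcp_rot: [-0.25, 3.132, 0.0]
wrist_force: [0.2, 1.1, -1.6]
gripper_width: 0.688
gripper_force: 65.5
```

```bash
python3 - <<'E'
from h import *
im,c,st=shot("wrist","w8"); print(st["position"],st["tcp_rot"], "yaw",2*np.arctan2(st["tcp_rot"][0],-st["tcp_rot"][1]),st["gripper_width"]); np.save("w8.npy",np.r_[st["position"],st["tcp_rot"]])
# expected pan rim corners, bottom height hz
p=st["position"]; a=.158; ex=np.array([np.cos(a),np.sin(a)]); ey=np.array([-ex[1],ex[0]])
m=p[:2]+.0357*ex
for s,t in ((-1,-1),(-1,1)): print(proj(c,[*(m+s*.065*ex+t*.03*ey),.016+.042]).round(1))
hsv=cv2.cvtColor(im,cv2.COLOR_RGB2HSV); mask=((hsv[...,2]>90)&(hsv[...,1]<60)).astype(np.uint8)
g=cv2.cvtColor(im,cv2.COLOR_RGB2GRAY)
for v in range(100,260,12): print(v,''.join('%4d'%x for x in g[v,230:430:8]))
E
```

```text
[0.36566757 0.0219934  0.03299402] [-2.50077678e-01  3.13158108e+00  5.61595904e-05] yaw -6.12381014996717 0.6880393004725769
[243.5 260. ]
[402.  260.2]
100  193 187 191 194 194 193 194 192 193 193 196 194 193 192 193 193 192 205  11  30  39 192 195 193 192
112  193 191 192 191 192 191 192 190 190 191 192 193 192 191 196 192 193 194 194 197 196 193 192 193 195
124  197 195 193 193 194 193 191 192 195 198 195 194 191 192 196 194 195 196 196 190 188 189 193 194 192
136  197 198 196 197 192 191 193 194 197 195 191 189 189 193 193 191 194 196 193 191 190 196 193 195 191
148  192 189 190 191 195 194 192 193 195 194 191 191 192 193 194 192 191 196 197 194 194 193 189 193 194
160  192 194 196 192 194 192 192 192 193 195 195 190 195 193 193 194 192 188 194 196 193 190 191 195 195
172   79  80  78  71 195 197 194 194 191 197 194 192 193 193 196 194 189 188 191 193 194 194 193 194 193
184   79  81  82  82  79  79  79  79  81  80  79  80  73 168 200 193 188 193 193 194 196 197 193 192 193
196   81  79  79  80  81  79  80  81  80  80  61  84  80  80  79  81  81  80  81  79  80  95 139 109 201
208   79  79  79  80  80  80  80  80  80  79  80  81  81  80  79  80  80  80  80  78  66  79  81  79  81
220   81  78  79  80  79  79  80  80  79  81  83  80  80  80  77  80  79  79  80  80  79  80  79  79  81
232   80  79  79  79  79  47  49  46  46  47  49  47  46  47  47  68  68  71  92  96  80  81  79  84 161
244   79  79  79  78  52  51  52  52  50  53  52  53  52  52  53  51  52  52  52  51  52  81  80  78  75
256   79  79  81  54  53  55  52  51  51  53  54  52  53  52  52  54  53  55  53  54  55  60  80  80  80
```

```bash
python3 - <<'E'
from h import *
v=np.load("w8.npy"); c=cam("wrist",dict(position=v[:3],tcp_rot=v[3:]))
g=cv2.imread("pics/w8.png",0)
for u in (252,270,320,380,392): print(u,g[226:276:2,u])
for r in (258,262,264,266,268,272): print(r,"L",g[r,236:262:2],"R",g[r,386:414:2])
E
```

```text
252 [ 80  79  78  78  79  78  80  79  79  79  79  79  81  81  25  51 127 131
 130  74 126 131 130 131 129]
270 [ 78  77  92  47  49  50  52  53  52  51  51  50  54  53  53  55 119 129
 131  20  37  38  39  39  38]
320 [ 88  83  55  48  49  53  53  52  55  51  52  52  53  53  53  52  96 129
 130 101 132 130 131 130 129]
380 [ 79  81  39  93  51  53  54  54  54  50  51  51  53  54  51  54  68 128
 132 100  36  37  37  38  36]
392 [ 79  80  79  79  80  78 116  77  80  82  57  52  52  55  50  54  64 126
 131 103  37  37  36  37  37]
258 L [ 79  78  79  79  80  78  79  87 127 125 125 123 123] R [66 65 65 64 62 62 59 40 80 81 80 80 81 79]
262 L [ 81  78  80  80  80  82  79  60 130 128 129 130 130] R [130 130 131 131 131 131 130 117  80  79  79  80  80  79]
264 L [78 81 80 81 79 80 80 72 74 68 43 32 34] R [101 103 103 103 103 102 103  95  79  79  80  82  80  81]
266 L [  3   0   1   0  79  79  76  76 126 118  79  39  41] R [37 38 39 37 43 90 96 45 80 78 79 80 80 80]
268 L [  4   4   8   5   4   3   0  96 131 122  90  40  42] R [ 40  40  41  37  79 119 124 110  77  79  79  78  79  81]
272 L [  5   7   9   6   5   6   3  63 131 126 101  39  42] R [ 40  39  40  37  90 125 128 105  78  78  80  80  82  78]
```

```bash
python3 - <<'E'
from h import *
v=np.load("w8.npy"); c=cam("wrist",dict(position=v[:3],tcp_rot=v[3:]))
A=ray(c,(250.5,257.7),.054)[:2];B=ray(c,(400.8,258.5),.054)[:2]; d=B-A; L=np.linalg.norm(d); ex=np.array([d[1],-d[0]])/L
m=(A+B)/2; print(L,np.arctan2(ex[1],ex[0]),m+.065*ex)
a=.159;e=np.array([np.cos(a),np.sin(a)]); pc=m+.065*e; print(pc, "rel",(pc-v[:2])@e,(pc-v[:2])@[-e[1],e[0]])
st=manip.read_state(); print(st["position"])
H=np.array([.493,.0457]); a=.158; e=np.array([np.cos(a),np.sin(a)]);n=np.array([-e[1],e[0]])
pc=pc-v[:2]+st["position"][:2]; print("hopper frame",(pc-H)@e,(pc-H)@n, "need", (H-.025*e-pc), (H-.025*e-pc)/.5)
E
```

```text
0.058746358550853736 0.15367738454661678 [0.40146193 0.02855865]
[0.40140806 0.0289004 ] rel 0.03638324959424674 0.0011610503217420532
[0.36646555 0.02191714 0.03349992]
hopper frame -0.09231833792144244 -0.0023798223406929168 need [0.06610537 0.01294228] [0.13221074 0.02588456]
```

carry_out --targets '[[[0.01,0.007,0,0,0,0,-0.2],[0.035,0.01,0,0,0,0,-0.2],[0.06,0.014,0,0,0,0,-0.2],[0.085,0.018,0,0,0,0,-0.2],[0.108,0.022,0,0,0,0,-0.2],[0.128,0.025,0,0,0,0,-0.2],[0.128,0.025,0,0,0,0,-0.2],[0.128,0.025,0,0,0,0,-0.2],[0.128,0.025,0,0,0,0,-0.2]]]'

```text
time: 15.97
position: [0.4287, 0.0346, 0.0325]
tcp_rot: [0.25, -3.131, -0.0]
wrist_force: [-0.4, -0.7, -2.1]
gripper_width: 0.689
gripper_force: 65.5
```

```bash
python3 - <<'E'
from h import *
im,c,st=shot("wrist","w9"); print(st["position"],st["wrist_force"])
H=np.array([.493,.0457]); a=.158; e=np.array([np.cos(a),np.sin(a)]);n=np.array([-e[1],e[0]])
# spout front top edge expected pixels vs gradient
for y in (-.02,.02):
  for x,z in ((-.017,.068),(-.017,.083)): print(y,z,proj(c,[*(H+x*e+y*n),z]).round(1))
g=cv2.cvtColor(im,cv2.COLOR_RGB2GRAY)
for v in range(262,440,8): print(v,''.join('%4d'%x for x in g[v,230:430:8]))
E
```

```text
[0.42869709 0.03464064 0.0324538 ] [-0.35602783 -0.73750714 -2.11800793]
-0.02 0.068 [276.5 443.5]
-0.02 0.083 [271.  479.1]
0.02 0.068 [372.5 443.6]
0.02 0.083 [378.2 479.1]
262   23  20  21 178 182 179 179 178 177 178 179 178 178 178 180 178 178 180 179 181 181 181  21  22  23
270   24  20  23 172  62  58 181 176 182 180 181 187 184 181 178 182 177 182 181  57  59 177  21  20  21
278   21  23  22 176  62  57 181 177 183 181 182 186 184 183 180 181 177 182 183  59  59 174  21  23  22
286   20  20  21 178  63  59 182 177 183 183 181 187 184 182 181 182 177 183 184  57  57 155  19  19  22
294   22  20  90 180  62  58 181 175 183 181 180 185 184 182 181 182 178 182 180  57  54 149  90  21  22
302   20  91  92 180  61  61 183 176 183 182 181 186 182 180 181 181 178 181 174  57  58  11  90  51  18
310   58  88  16 182  61  62 185 177 183 181 180 186 182 182 183 179 178 180 140  57  74  10  93  91  54
318   89  90  14 171  59  60 185 176 182 182 179 183 181 183 183 179 178 180  77  59 113  12  15  90  82
326   89  13  12  87  61  60 184 176 184 181 178 184 180 184 184 179 178 178  49  60 
[... 789 characters left out ...]
73 176 181 173 181 176 184 177 174 184 178  59  54  83  20  19  21  18
398   19  21  18  19 153  17  13  12   9 181 175 182 174 184 179  76  13  12  19  18   9  17  16  19  20
406   18  19  18  18 145  18  20  20  19  18  20  19  20  19  20  19  20  21  18  20  18  19  19  19  20
414   46  20  17  18  16  17  18  20  19  18  17  22  21  20  19  20  18  17  18  21  16  22  19  19  37
422   19  18  15  19  19  20  20  19  20  17  20  18  19  20  19  17  20  18  20  17  20  20  17  20  17
430   18  19  15  16  15  20  17  19  19  18  18  20  20  19  17  20  18  18  18  17  14  14  13  18  17
438   17  14  16  18  17  18  19  19  20  19  18  18  18  17  20  19  19  18  20  19  19  15  17  13  15
```

carry_out --targets '[[[0,0,-0.008,0,0,0,-0.2],[0,0,-0.014,0,0,0,-0.2],[0,0,-0.018,0,0,0,-0.2],[0,0,-0.022,0,0,0,-0.2],[0,0,-0.025,0,0,0,-0.2],[0,0,-0.025,0,0,0,-0.2],[0,0,-0.025,0,0,0,-0.2]]]'

```text
time: 16.6
position: [0.4289, 0.0345, 0.0206]
tcp_rot: [0.25, -3.131, -0.0]
wrist_force: [-4.9, -1.1, 14.6]
gripper_width: 0.69
gripper_force: 67.5
```

carry_out --targets '[[[0,0,0,0,0,0,1],[0,0,0,0,0,0,1],[0,0,0,0,0,0,1],[0,0,0,0,0,0,1],[0,0,0.02,0,0,0,1],[-0.03,0,0.08,0,0,0,1],[-0.06,0,0.16,0,0,0,1],[-0.06,0,0.24,0,0,0,1],[-0.06,0,0.32,0,0,0,1],[-0.04,0,0.4,0,0,0,1],[-0.04,0,0.4,0,0,0,1],[-0.04,0,0.4,0,0,0,1]]]'

```text
time: 17.6
position: [0.4117, 0.0343, 0.2221]
tcp_rot: [-0.25, 3.126, -0.002]
wrist_force: [-0.3, -0.5, -0.6]
gripper_width: 1.0
gripper_force: 0.0
```

```bash
cat > pan.py <<'E'
from h import *
def panpose(im,c,H=np.array([.493,.0457]),a=.158,z=.042):
    e=np.array([np.cos(a),np.sin(a)]);n=np.array([-e[1],e[0]])
    W=lambda x,y,zz: np.array([*(H+x*e+y*n),zz])
    g=cv2.cvtColor(im,cv2.COLOR_RGB2GRAY).astype(float)
    # scan lines across the pan at hopper x: outer edges in rim plane
    ys=np.arange(-.06,.0601,.0005)
    for x in (-.08,-.07,-.06,-.05,-.04,-.03):
        l=[]
        for y in ys:
            u=proj(c,W(x,y,z)); l.append(g[int(round(u[1])),int(round(u[0]))])
        l=np.array(l); b=np.where(l>70)[0]; print(x,"y edges",ys[b[0]].round(4),ys[b[-1]].round(4))
    xs=np.arange(-.13,-.02,.0005)
    for y in (-.02,-.01,0,.01,.02):
        l=np.array([g[tuple(int(round(q)) for q in proj(c,W(x,y,z))[::-1])] for x in xs]); 
        print(y,[(xs[i].round(4),int(l[i]),int(l[i+1])) for i in np.where(np.abs(np.diff(l))>25)[0]])
E
python3 - <<'E'
from pan import *
im,c,st=shot("wrist","w10"); print(st["position"],st["tcp_rot"],np.abs(st["qd"]).max()); np.save("w10.npy",np.r_[st["position"],st["tcp_rot"]])
panpose(im,c)
E
```

```text
[0.41171313 0.03433641 0.22208695] [-2.49761994e-01  3.12570210e+00 -1.63946477e-03] 0.08297570981004825
-0.08 y edges -0.0305 0.03
-0.07 y edges -0.0305 0.0295
-0.06 y edges -0.03 0.0295
-0.05 y edges -0.03 0.03
-0.04 y edges -0.0305 0.029
-0.03 y edges -0.0305 0.0295
-0.02 [(np.float64(-0.118), 120, 4), (np.float64(-0.1015), 28, 76), (np.float64(-0.0945), 81, 133), (np.float64(-0.0935), 133, 190), (np.float64(-0.0915), 177, 140), (np.float64(-0.0905), 140, 193)]
-0.01 [(np.float64(-0.117), 118, 0), (np.float64(-0.1015), 35, 95), (np.float64(-0.0935), 102, 192), (np.float64(-0.0915), 181, 130), (np.float64(-0.0905), 130, 192)]
0 [(np.float64(-0.1285), 95, 135), (np.float64(-0.118), 123, 150), (np.float64(-0.117), 150, 119), (np.float64(-0.115), 119, 2), (np.float64(-0.1015), 21, 58), (np.float64(-0.1005), 58, 106), (np.float64(-0.0995), 106, 76), (np.float64(-0.0935), 93, 188), (np.float64(-0.0915), 184, 139), (np.float64(-0.0905), 139, 187)]
0.01 [(np.float64(-0.116), 103, 132), (np.float64(-0.113), 121, 4), (np.float64(-0.1005), 47, 109), (np.float64(-0.0995), 109, 78), (np.float64(-0.0935), 91, 196), (np.float64(-0.0915), 183, 141), (np.float64(-0.0905), 141, 195)]
0.02 [(np.float64(-0.1125), 117, 0), (np.float64(-0.1015), 22, 48), (np.float64(-0.1005), 48, 111), (np.float64(-0.0995), 111, 77), (np.float64(-0.0935), 83, 192), (np.float64(-0.0915), 189, 150), (np.float64(-0.0905), 150, 191)]
```

carry_out --targets '[[[0,0.02,0.08,0,0,-0.1,1],[0,0.06,0.16,0,0,-0.2,1],[0.03,0.12,0.2,0,0,-0.3,1],[0.08,0.18,0.2,0,0,-0.4,1],[0.14,0.24,0.2,0,0,-0.5,1],[0.2,0.24,0.2,0,0,-0.6,1],[0.22,0.24,0.2,0,0,-0.7,1],[0.22,0.24,0.2,0,0,-0.8,1],[0.22,0.24,0.2,0,0,-0.9,1],[0.22,0.24,0.2,0,0,-1,1]]]'

```text
time: 18.48
position: [0.5185, 0.1544, 0.3166]
tcp_rot: [-1.354, -2.83, 0.005]
wrist_force: [0.7, -0.5, 0.7]
gripper_width: 1.0
gripper_force: 0.0
```

carry_out --targets '[[[0,0,0,0,0,-0.1,0.4],[0,0,0,0,0,-0.2,0.4],[0,0,0,0,0,-0.3,0.4],[0,0,0,0,0,-0.4,0.4],[0,0,0,0,0,-0.5,0.4],[0,0,0,0,0,-0.5,0.4],[0,0,0,0,0,-0.5,0.4]]]'

```text
time: 19.07
position: [0.5186, 0.1544, 0.3178]
tcp_rot: [-2.033, -2.392, 0.004]
wrist_force: [-0.3, 0.8, -0.5]
gripper_width: 0.7
gripper_force: 0.0
```

```bash
python3 - <<'E'
from pan import *
im,c,st=shot("wrist","w11"); r=Ro.from_rotvec(st["tcp_rot"]).as_matrix(); print(st["position"],"toolx yaw",np.arctan2(r[1,0],r[0,0]),st["joint_positions"].round(2)); np.save("w11.npy",np.r_[st["position"],st["tcp_rot"]])
k=proj(c,[.537,.149,.183]); kb=proj(c,[.537,.149,.143]); print("pred top",k,"base",kb)
g=cv2.cvtColor(im,cv2.COLOR_RGB2GRAY); x,y=int(k[0]),int(k[1])
print(x-56,y-48)
for v in range(y-48,y+49,6): print(v,''.join('%4d'%q for q in g[v,x-56:x+57:6]))
E
```

```text
[0.51857408 0.15438825 0.31779665] toolx yaw 1.7327973998691861 [ 0.15  0.27 -0.05  1.26  0.    1.56]
pred top [343.79410183 237.2234053 ] base [341.6060892  225.65404533]
287 189
189   22  21  22  22  22  22  20  20  21  22  23  23  21  23  23  21  24  20  23
195   22  22  20  23  24  21  24  21  21  20  22  22  21  23  21  21  20  22  18
201   22  22  21  21  20  22  22  21  22  21  21  22  21  24  21  23  21  22   6
207   21  21  21  22  20  21  20  21  22  22  23  23  20  22  20  23  22  21   7
213   23  20 108 230  37  20  23  22  24  19  22  19  20  23  21  22  22  20  16
219   22  22 148 144 191  22  21  21 182  23   0 189  21  22  21  22  21  22  25
225   21  14 249 250  13  21  22  21 185   6  10 121  21  22  21  20  22  23  21
231   21  21 255 204  22  23  22  21 181  20  39  14  22  20  23  23  23  22  23
237   21  22  22  19  20  20  18 188 183  39  38  31 200  17  22  20  21  20  22
243   19  19  19  18  15  61 105 183 181  91  27 134 183 135  22  22  22  22  20
249   76  77  77  77  78  73 230 182 181 179 182 184 182 158  14  21  23  21  22
255  186 188 185 185 187 182 213 182 179 179 185 184 181 233  20  24  19  21  23
261  186 186 187 187 187 181 210 181 178 178 185 184 179 227  22  21  23  22  21
267  183 182 182 184 183 174 209 179 176 178 185 184 179 227  23  20  22  21  24
273   79  81  80  81  81  87  69 179 174 176 186 183 178  71  21  21  20  23  20
279  225 150  79  83  83  76 222 180 174 176 185 183 176 229  24  23  21  22  21
285  194 193 194 194  79  71 220 182 174 175 183 182 177 229  21  21  21  23  22
```

```bash
python3 - <<'E'
from h import *
v=np.load("w11.npy"); c=cam("wrist",dict(position=v[:3],tcp_rot=v[3:]))
g=cv2.imread("pics/w11.png",0)
for r in range(214,250,2): print(r,''.join('%4d'%q for q in g[r,330:366:2]))
for uv in ((347,237),(348,238)): print(ray(c,uv,.183).round(4))
print(manip.read_state()["position"])
E
```

```text
214   19  22  90  80  72  73  71  62  60  56  49  49  46  41  19  21  21  19
216   21  28 188 183 183 188 186 185 186 181 184 189 191 199  12  23  18  22
218   20  39 186 183 183 190 168  71  62 139 181 185 184 176  12  22  21  19
220   20  48 186 184 174   0   6  10   6   4  49 189 184 178  12  22  19  22
222   21  51 185 186   0   9  10  10  11   9   7  82 185 172  14  22  21  21
224   21  56 184 170   4  10  11  10  10   9   8  34 191 173  16  20  21  21
226   20  63 186 172   5  10   9  12   8   8   6   0 188 180  17  23  22  22
228   21  71 182 176   1  10  11  15  18  17  13   6 119 181  17  21  21  22
230   19  90 180 190   0  12  18  19  22  22  21  16  30 184  18  21  21  23
232   19  92 180 188   0  15  19  45  44  43  42  20  10 130  19  20  22  21
234   20  97 180 189   0  17  42  43  40  39  36  36  16 117  18  19  21  21
236  134 149 180 186  16  22  41  38  38  37  33  32  23  41  87  86  88  14
238  182 189 185 180  79  19  35  33  36  33  33  31  19 102 181 183 185  72
240  180 188 186 177 166  10  35  31  32  32  32  28  13 189 180 182 180 189
242  182 189 184 175 183  90  13  30  31  30  26  16 134 182 179 181 179  84
244  181 186 182 175 178 182 132  56  13  32  60 130 186 178 178 181 188  92
246  181 187 183 175 181 177 181 192 189 192 183 185 182 178 180 180 174  97
248  181 186 183 174 180 178 178 188 181 186 181 185 182 177 180 181 176  74
[0.5397 0.1497 0.183 ]
[0.5408 0.1489 0.183 ]
[0.51873821 0.15440984 0.31816608]
```

```bash
python3 - <<'E'
from h import *
v=np.load("w10.npy"); c=cam("wrist",dict(position=v[:3],tcp_rot=v[3:]))
g=cv2.imread("pics/w10.png",0).astype(float); H=np.array([.493,.0457]); a=.158
e=np.array([np.cos(a),np.sin(a)]);n=np.array([-e[1],e[0]])
def scan(name,y,z,x0,x1):
    xs=np.arange(x0,x1,.001); o=[]
    for x in xs:
        u,w=proj(c,[*(H+x*e+y*n),z]); o.append(int(g[int(round(w)),int(round(u))]) if 0<=w<480 and 0<=u<640 else -1)
    print(name,y,o)
for y in (-.040,-.038,.038,.040): scan("foot",y,.009,.03,.07)
scan("spout83",0,.083,-.035,0);scan("spout83",.012,.083,-.035,0)
E
```

```text
foot -0.04 [21, 21, 19, 21, 23, 23, 21, 36, 107, 107, 117, 167, 235, 235, 234, 232, 232, 232, 231, 235, 235, 234, 230, 231, 231, 232, 231, 228, 228, 232, 228, 228, 226, 221, 227, 227, 229, 227, 227, 228, 232]
foot -0.038 [19, 40, 31, 26, 29, 29, 24, 34, 104, 104, 115, 159, 232, 232, 232, 229, 229, 229, 230, 232, 232, 231, 228, 225, 225, 228, 219, 215, 215, 221, 218, 218, 213, 210, 226, 226, 226, 223, 223, 224, 227]
foot 0.038 [20, 20, 21, 21, 21, 21, 20, 18, 36, 36, 113, 123, 167, 167, 237, 236, 235, 235, 237, 239, 237, 237, 238, 236, 236, 235, 235, 236, 236, 236, 239, 237, 237, 235, 234, 234, 234, 234, 233, 233, 235]
foot 0.04 [22, 22, 21, 21, 21, 21, 20, 21, 21, 21, 33, 57, 121, 121, 214, 223, 217, 238, 239, 241, 235, 235, 235, 231, 231, 225, 226, 225, 225, 220, 225, 222, 222, 217, 214, 214, 214, 212, 227, 227, 227]
spout83 0 [189, 187, 185, 187, 187, 188, 186, 187, 186, 187, 186, 126, 74, 81, 80, 79, 74, 108, 239, 234, 232, 231, 231, 231, 231, 220, 204, 205, 206, 205, 205, 204, 207, 205, 204]
spout83 0.012 [180, 179, 179, 180, 180, 179, 179, 179, 180, 180, 181, 150, 74, 80, 80, 77, 75, 97, 210, 236, 234, 230, 230, 230, 231, 226, 203, 206, 207, 206, 205, 205, 207, 207, 205]
```

carry_out --targets '[[[0.043,-0.011,0,0,0,0,0.4],[0.043,-0.011,-0.06,0,0,0,0.4],[0.043,-0.011,-0.12,0,0,0,0.4],[0.043,-0.011,-0.18,0,0,0,0.4],[0.043,-0.011,-0.24,0,0,0,0.4],[0.043,-0.011,-0.29,0,0,0,0.4],[0.043,-0.011,-0.318,0,0,0,0.4],[0.043,-0.011,-0.318,0,0,0,0.4],[0.043,-0.011,-0.318,0,0,0,0.4]]]'

```text
time: 19.87
position: [0.5401, 0.1489, 0.1599]
tcp_rot: [-2.035, -2.391, 0.003]
wrist_force: [-0.5, 0.2, 0.7]
gripper_width: 0.699
gripper_force: 0.0
```

carry_out --targets '[[[0,0,0,0,0,0,0],[0,0,0,0,0,0,-0.8],[0,0,0,0,0,0,-0.8],[0,0,0,0,0,0,-0.8],[0,0,0,0,0,0,-0.8],[0,0,0,0,0,0,-0.8],[0,0,0,0,0,0,-0.8],[0,0,0,0,0,0,-0.8],[0,0,0,0,0,0,-0.8]]]'

```text
time: 20.62
position: [0.5394, 0.1488, 0.1621]
tcp_rot: [-2.037, -2.391, 0.002]
wrist_force: [-6.2, -0.6, 8.8]
gripper_width: 0.169
gripper_force: 58.6
```

carry_out --targets '[[[-0.002,0.012,0,0,0,0,-0.8],[-0.004,0.025,0,0,0,0,-0.8],[-0.006,0.038,0,0,0,0,-0.8],[-0.008,0.051,0,0,0,0,-0.8],[-0.01,0.064,0,0,0,0,-0.8],[-0.012,0.076,0,0,0,0,-0.8],[-0.012,0.08,0,0,0,0,-0.8],[-0.012,0.08,0,0,0,0,-0.8]]]'

```text
time: 21.28
position: [0.5336, 0.1888, 0.1622]
tcp_rot: [-2.037, -2.392, 0.003]
wrist_force: [-6.2, -1.9, 7.6]
gripper_width: 0.168
gripper_force: 58.6
```

carry_out --targets '[[[-0.0006,0.004,0,0,0,0,-0.8],[-0.0012,0.008,0,0,0,0,-0.8],[-0.0012,0.008,0,0,0,0,-0.8],[-0.0012,0.008,0,0,0,0,-0.8]]]'

```text
time: 21.62
position: [0.5331, 0.1922, 0.1621]
tcp_rot: [2.037, 2.391, -0.003]
wrist_force: [-5.8, -3.1, 6.9]
gripper_width: 0.167
gripper_force: 58.6
```

carry_out --targets '[[[-0.0004,0.003,0,0,0,0,-0.8],[-0.0008,0.006,0,0,0,0,-0.8],[-0.0008,0.006,0,0,0,0,-0.8],[-0.0008,0.006,0,0,0,0,-0.8]]]'

```text
time: 21.95
position: [0.5332, 0.1923, 0.1621]
tcp_rot: [2.036, 2.386, -0.01]
wrist_force: [-5.0, -10.8, 8.7]
gripper_width: 0.167
gripper_force: 58.7
```

carry_out --targets '[[[0,-0.004,0,0,0,0,-0.8],[0,-0.004,0,0,0,0,0.3],[0,-0.004,0,0,0,0,0.3],[0,-0.004,0,0,0,0,0.3],[0,-0.004,0,0,0,0,0.3],[0,-0.004,0.04,0,0,0,0.3],[0,-0.004,0.12,0,0,0,0.3],[0,-0.004,0.2,0,0,0,0.3],[0,0,0.28,0,0,0,0.3],[0,0,0.32,0,0,0,0.3],[0,0,0.32,0,0,0,0.3],[0,0,0.32,0,0,0,0.3]]]'

```text
time: 22.95
position: [0.5348, 0.1965, 0.3221]
tcp_rot: [2.036, 2.39, 0.004]
wrist_force: [-0.4, -0.2, -0.3]
gripper_width: 0.648
gripper_force: 0.0
```

```bash
python3 - <<'E'
from h import *
im,c,st=shot("wrist","w12"); print(st["position"],st["wrist_force"].round(1)); st=manip.read_state();im,c,st=shot("wrist","w13"); print(st["position"]); np.save("w13.npy",np.r_[st["position"],st["tcp_rot"]])
g=cv2.cvtColor(im,cv2.COLOR_RGB2GRAY); k=proj(c,[.5332,.1923,.183]); print(k); x,y=int(k[0]),int(k[1])
for r in range(y-14,y+15,2): print(r,''.join('%4d'%q for q in g[r,x-20:x+21:2]))
# throat region grey: dark balls?
H=np.array([.493,.0457]);a=.15;e=np.array([np.cos(a),np.sin(a)]);n=np.array([-e[1],e[0]])
w2=cv2.imread("pics/w11.png",0);v=np.load("w11.npy");c1=cam("wrist",dict(position=v[:3],tcp_rot=v[3:]))
for nm,G,cc in (("before",w2,c1),("after",g,c)):
    print(nm)
    for xx in np.arange(.044,.077,.006):
        o=[]
        for yy in np.arange(-.018,.019,.004):
            u,w=proj(cc,[*(H+xx*e+yy*n),.152]); o.append(int(G[int(w),int(u)]) if 0<=w<480 and 0<=u<640 else -1)
        print(o)
E
```

```text
[0.53475848 0.19647952 0.32208287] [-0.4 -0.2 -0.3]
[0.53386495 0.19619187 0.32036861]
[321.97326102 231.40133552]
217   21  22  21  21  18 103 183 166   5   9  11  10   8   8   0 193 185  99  21  21  23
219   21  23  22  20  19 104 185  28   7  12   9  10   7   7   5 119 187  65  21  23  20
221   19  22  22  21  19 104 186   0   9   8  12  15  10   9   8  85 188  48  20  22  21
223   23  22  21  22  19 105 187  30  13  17  19  20  19  17   9  97 188  43  20  21  21
225   21  21  22  22  19 114 177   2  18  27  45  52  35  21  15  82 191  36  21  22  21
227   22  22  23  22  17 115 169   9  28  47  46  45  44  41  19  34 194  27  21  22  22
229   21  18  20  22  18 117 125  14  43  41  41  42  42  39  27  18 196  31  19  20  19
231   21 122 212 209 204 181 173  14  41  39  38  38  37  35  32  24 194 108 131 129 117
233   20  85 183 183 182 187 175   4  34  36  36  34  33  33  23  87 186 179 181 185 174
235   19  85 184 183 182 187 185  86  14  33  33  32  32  29  22 160 183 179 181 181 170
237   19  84 183 183 184 186 184 179  92  16  18  27  19  39 193 184 182 179 182 182 169
239   
[... 263 characters left out ...]
5   19 105 182 184 183 187 185 172 182 178 178 185 179 184 181 184 181 180 180 179 174
before
[207, 214, 231, 215, 180, 230, 143, 143, 142, 141]
[86, 155, 170, 193, 192, 229, 143, 139, 121, 146]
[85, 183, 181, 218, 206, 228, 142, 143, 124, 145]
[86, 157, 120, 203, 218, 226, 149, 141, 147, 145]
[85, 180, 183, 230, 229, 226, 154, 143, 125, 145]
[86, 152, 179, 229, 209, 225, 148, 135, 116, 145]
after
[56, 161, 228, 237, 157, 163, 164, 185, 186, 188]
[85, 177, 225, 240, 110, 111, 111, 111, 110, 109]
[85, 188, 225, 215, 110, 112, 112, 111, 109, 140]
[85, 202, 226, 215, 110, 111, 110, 111, 140, 139]
[88, 213, 225, 216, 110, 111, 111, 141, 143, 142]
[87, 228, 225, 185, 110, 111, 135, 141, 141, 141]
```

carry_out --targets '[[[-0.04,0.02,0.02,0,0,0.1,0.3],[-0.1,0.02,0.02,0,0,0.2,0.3],[-0.17,0,0.02,0,0,0.3,0.3],[-0.24,-0.06,0.02,0,0,0.4,0.3],[-0.28,-0.13,0.02,0,0,0.5,0.3],[-0.3,-0.2,0.02,0,0,0.6,0.3],[-0.3,-0.27,0.02,0,0,0.7,0.3],[-0.3,-0.32,0.02,0,0,0.8,0.3],[-0.3,-0.32,0.02,0,0,0.9,0.3],[-0.3,-0.32,0,0,0,1,0.3],[-0.3,-0.32,0,0,0,1,0.3],[-0.3,-0.32,0,0,0,1,0.3]]]'

```text
time: 24.05
position: [0.3828, 0.036, 0.3193]
tcp_rot: [-0.573, -3.085, 0.0]
wrist_force: [0.4, 0.6, -0.3]
gripper_width: 0.647
gripper_force: 0.0
```

```bash
python3 - <<'E'
from pan import *
im,c,st=shot("wrist","w14"); print(st["position"])
g=cv2.cvtColor(im,cv2.COLOR_RGB2GRAY)
H=np.array([.4925,.0457]);a=.15;e=np.array([np.cos(a),np.sin(a)]);n=np.array([-e[1],e[0]])
panpose(im,c)
# rectified view of pan floor level (z=.0105), 1 px = 0.5 mm; x -.09..-.02, y -.027..027
X,Y=np.meshgrid(np.arange(-.095,.02,.0005),np.arange(-.030,.0301,.0005))
M=np.array([proj(c,[*(H+x*e+y*n),.0105]) for x,y in zip(X.ravel(),Y.ravel())]).astype(np.float32).reshape(*X.shape,2)
R=cv2.remap(g,M[...,0],M[...,1],cv2.INTER_LINEAR); R=cv2.resize(R,None,fx=2,fy=2)
C=cv2.HoughCircles(cv2.GaussianBlur(R,(5,5),0),cv2.HOUGH_GRADIENT,1,20,param1=60,param2=14,minRadius=11,maxRadius=20)
print(None if C is None else [(round(-.095+q[0]/4000,3),round(-.03+q[1]/4000,3),int(q[2])) for q in C[0]])
for r in range(0,R.shape[0],12): print(''.join('%4d'%q for q in R[r,::12]))
E
```

```text
[0.3827887  0.03603447 0.31933471]
-0.08 y edges -0.0295 0.0305
-0.07 y edges -0.0305 0.0305
-0.06 y edges -0.0305 0.031
-0.05 y edges -0.03 0.0305
-0.04 y edges -0.0295 0.0295
-0.03 y edges -0.0305 0.0295
-0.02 [(np.float64(-0.12), 99, 5), (np.float64(-0.1015), 24, 78), (np.float64(-0.094), 87, 191), (np.float64(-0.089), 192, 142), (np.float64(-0.0885), 142, 195), (np.float64(-0.0845), 189, 143), (np.float64(-0.0835), 143, 196), (np.float64(-0.0815), 192, 143), (np.float64(-0.081), 143, 194), (np.float64(-0.0765), 191, 146), (np.float64(-0.076), 146, 195), (np.float64(-0.0735), 191, 142), (np.float64(-0.073), 142, 194), (np.float64(-0.069), 193, 167), (np.float64(-0.068), 167, 194)]
-0.01 [(np.float64(-0.1185), 112, 0), (np.float64(-0.102), 23, 55), (np.float64(-0.0945), 77, 146), (np.float64(-0.093), 146, 187), (np.float64(-0.091), 168, 94), (np.float64(-0.0895), 116, 182), (np.float64(-0.0825), 177, 120), (np.float64(-0.08), 135, 169), (np.float64(-0.0695), 150, 189), (np.float64(-0.064), 178, 120), (np.float64(-0.063), 120, 182), (np.float64(-0.0535), 174, 131), (np.float64(-0.05
[... 3911 characters left out ...]
 182 181 181 182 182 182 181 182 181 181 181 181 180 181 175 170 174 175
  46  77  74 174 180 186 188 187 187 187 187 187 188 188 188 188 189 188 188 188 188 189 189 189 189 189 190 189 189 190 190 189 189 189 188 187 187 187 186
  50  77  74 173 170 187 184 178 175 172 186 184 177 172 169 176 183 177 171 168 175 182 179 171 172 177 180 179 176 178 178 163 181 181 172 161 149 180 176
  62  77  76 167 154 179 179 178 176 182 180 179 177 175 176 181 176 174 174 173 179 175 173 175 179 174 170 173 174 182 169 164 173 178 178 169 165 179 171
  36  50  79  43  46  38  35  46  42  41  38  35  39  82  42  39  36  33  44  37  38  36  33  36  66  35  45  34  35  36  29  40  37  36  31  30  54  41  34
```

```bash
python3 - <<'E'
from h import *
im,c,st=shot("wrist","w15")
g=cv2.cvtColor(im,cv2.COLOR_RGB2GRAY)
H=np.array([.4925,.0457]);a=.15;e=np.array([np.cos(a),np.sin(a)]);n=np.array([-e[1],e[0]])
X,Y=np.meshgrid(np.arange(-.1,.02,.00025),np.arange(-.035,.0351,.00025))
M=np.array([proj(c,[*(H+x*e+y*n),.0105]) for x,y in zip(X.ravel(),Y.ravel())]).astype(np.float32).reshape(*X.shape,2)
R=cv2.remap(g,M[...,0],M[...,1],cv2.INTER_CUBIC)
for p2 in (12,16,20):
    C=cv2.HoughCircles(cv2.GaussianBlur(R,(5,5),0),cv2.HOUGH_GRADIENT,1,48,param1=60,param2=p2,minRadius=26,maxRadius=34)
    print(p2,None if C is None else [(round(-.1+q[0]/4000,3),round(-.035+q[1]/4000,3),int(q[2])) for q in C[0]])
print(st["position"],st["wrist_force"].round(1),np.abs(st["qd"]).max().round(3))
# gate knob and tray pan via side camera difference, vials upright check: white caps in side view
s0=cv2.imread("pics/side0.png"); s1=shot("side","side9")[0][:,:,::-1]
d=cv2.absdiff(s0,s1).max(2)
for nm,(u,v) in dict(small=(328,316),drop=(325,345),vial=(323,396)).items(): print(nm,(d[v-14:v+15,u-8:u+9]>40).mean().round(2))
E
```

```text
12 [(np.float32(-0.054), np.float32(-0.007), 33), (np.float32(-0.068), np.float32(-0.01), 33), (np.float32(-0.067), np.float32(0.01), 27), (np.float32(-0.038), np.float32(-0.011), 28)]
16 [(np.float32(-0.054), np.float32(-0.007), 33), (np.float32(-0.067), np.float32(0.01), 27), (np.float32(-0.068), np.float32(-0.012), 28), (np.float32(-0.037), np.float32(-0.01), 27)]
20 [(np.float32(-0.053), np.float32(-0.006), 27), (np.float32(-0.068), np.float32(-0.012), 28), (np.float32(-0.038), np.float32(-0.01), 30)]
[0.38317179 0.03620024 0.31985533] [-0.2 -0.5 -0.4] 0.019
small 0.01
drop 0.09
vial 0.08
```

```bash
python3 -c "
from plant import manip
print(manip.job_done())"
```

```text
the job is handed in; nothing more can be done
None
```

I handed the job in at about 24 s. The lidded pan is flat in the tray, the open pan is about 4 mm from its exact place under the spout, and the gate is drawn to its end stop. Circle detection found four balls in the pan and I read the other two from brightness values along its front wall; the black-capped vial, dropper and small vial look unmoved, but I did not recheck the white-capped vial.

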